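# Start the prop drying cabinet: fan, heater, start

## Task

Start the drying cabinet from the grey console with the fingertips: press the white-barred end of the blue rocker until it is fully over, then do the same to the orange rocker, then press the green button fully down and let it come up again. The order matters, both rockers must stay on, and the red button must not be pressed. Lift nothing, and leave the paint pot, brush, prop foot and hair dryer where they are.

Things in the scene. Friction and masses are not known exactly. Their poses are not given: they have to be found in the camera images.
- console: flat grey control console 220 (x) x 440 (y) x 45 mm high, fixed on the bench at a varying place and yaw. Origin at the centre of its underside; the four control boxes stand at x = -38 mm in its frame
- fan_unit: box of the blue rocker: a dark box 86 x 56 x 22 mm fixed on the console; the four boxes stand in one row 100 mm apart along the console's y, in an order that changes. Origin at the centre of its underside, which is on the console's top, 45 mm above the bench; same yaw as the console.
- heat_unit: box of the orange rocker: a dark box 86 x 56 x 22 mm fixed on the console; the four boxes stand in one row 100 mm apart along the console's y, in an order that changes. Origin at the centre of its underside, which is on the console's top, 45 mm above the bench; same yaw as the console.
- start_unit: box of the green button: a dark box 86 x 56 x 22 mm fixed on the console; the four boxes stand in one row 100 mm apart along the console's y, in an order that changes. Origin at the centre of its underside, which is on the console's top, 45 mm above the bench; same yaw as the console.
- stop_unit: box of the red button: a dark box 86 x 56 x 22 mm fixed on the console; the four boxes stand in one row 100 mm apart along the console's y, in an order that changes. Origin at the centre of its underside, which is on the console's top, 45 mm above the bench; same yaw as the console.
- fan (a joint): blue (extractor fan) rocker paddle, 70 mm long (its box's x) x 40 mm wide x 14 mm thick, turning on an axis along y 26 mm above its box's underside. 0 = off: the end with the white bar (+x, away from the robot) is raised 0.22 rad; 0.44 = fully over, that end pressed down to 0.22 rad below level. No spring: friction keeps it where it is left; 2 to 5 N press it. Starts at 0 to 0.05
- heat (a joint): orange (heater) rocker paddle, 70 mm long (its box's x) x 40 mm wide x 14 mm thick, turning on an axis along y 26 mm above its box's underside. 0 = off: the end with the white bar (+x, away from the robot) is raised 0.22 rad; 0.44 = fully over, that end pressed down to 0.22 rad below level. No spring: friction keeps it where it is left; 2 to 5 N press it. Starts at 0 to 0.05
- fan_press (a point): the point to press on the blue rocker: middle of the white bar, on the paddle's upper face, 25 mm from the axis. About 38 mm above its box's underside when off, 27 mm when fully over (inner parts of the paddle stay higher: 31 mm above the underside at 10 mm from the axis). Its x axis runs along the paddle
- heat_press (a point): the point to press on the orange rocker: middle of the white bar, on the paddle's upper face, 25 mm from the axis. About 38 mm above its box's underside when off, 27 mm when fully over (inner parts of the paddle stay higher: 31 mm above the underside at 10 mm from the axis). Its x axis runs along the paddle
- start (a joint): green (start) round push button, 38 mm across, on a grey collar 54 mm across: travel in m, 0 = up, 0.008 = fully down; springs back; 1.5 N to start, 5 N fully down
- stop (a joint): red (stop) round push button, 38 mm across, on a grey collar 54 mm across: travel in m, 0 = up, 0.008 = fully down; springs back; 1.5 N to start, 5 N fully down
- start_top (a point): centre of the green button's top face, which is 42 mm above its box's underside when up; the collar's top is 34 mm above it
- stop_top (a point): centre of the red button's top face, which is 42 mm above its box's underside when up; the collar's top is 34 mm above it
- pot: loose small lidded paint pot, brown with a white lid, 44 mm across, 40 mm high, on the console's far ledge; origin at the centre of its underside
- brush: loose brush 160 mm long lying along y on the console's far ledge; origin under its middle
- foot: loose brown latex-look prop foot, about 220 x 80 mm, 115 mm high, on the bench left of the console; origin under its middle
- dryer: loose black hair dryer with a cream back, about 190 x 200 mm, 82 mm high, lying on the bench right of the console; origin under its barrel

How it is judged:
By the outcome, as a careful person would: the job done as asked, in the order asked, and still so for the second after the job is handed in, with the robot touching nothing.
It also fails if it takes over 48 s, if anything falls off the work surface, if the arm or the gripper's body presses on something with over 40 N, if the wrist force passes 120 N, or if a joint passes its speed limit or range.

## Robot

A 6-joint arm with a two-finger parallel gripper is mounted at the origin on the work surface. World frame = base frame: x ahead of the robot, y to its left, z up, the work surface at z = 0. Lengths are in m, angles in degrees, forces in N, time in s.
With the tool pointing down it reaches from about 0.4 to 0.825 m from the base axis. Payload 7 kg.
Tool frame: the origin (TCP) lies at the centre of the arm's flange, where the gripper is bolted on; the fingertips stand 178 mm ahead of it and the grasp point (between the pads) lies 159 mm ahead of it (r.tips_ahead is the z of the fingertips in the tool frame, in m); z points along the fingers, y is the line along which they close (so a half turn about z gives the same grasp; the last joint's range is limited). The gripper opens to 88 mm and grips with 3 to 60 N. Pads are 19 mm wide; open, the fingers measure 130 mm over their backs; the gripper's body (78 mm by 193 mm) begins 47 mm behind the grasp point.
Start: joints at [-50.529, 20.546, 0.682, 0, -70.136, -16.507], TCP at [0.263, -0.621, 0.405] pointing down, gripper open.
Joint ranges: [-176.03, 176.03], [-82.01, 121.73], [-58.28, 71.71], [-173.87, 95.51], [-174.79, -0.11], [-173.66, 173.66]. Speed limits (degrees/s): [136.94, 136.94, 172.46, 180, 180, 180].

## Interface

Orientations are given as [roll, pitch, yaw] about the fixed x, y, z axes, in that order (R = Rz(yaw) Ry(pitch) Rx(roll)).
In Python, from plant import r gives the robot as it stands. The module is installed in compiled form; this text tells all that it offers.
- The arm moves only by the shell command python3 -m pendant 'ROWS' [FORCE]. ROWS is JSON, a list that holds one entry, the list of rows, each a list of 7 numbers: the shift along the tool's x, y, z in m, then the turn, a rotation vector about the tool's x, y, z in degrees, then the gripper command: -1 is shut, 1 is fully open, values between are in proportion. A call has 1 to 5 rows; each row is the pose to reach, as a shift and turn from the pose commanded when the call began, along the tool's axes at that moment; what a row does not reach only later rows make up. A row lasts 1/10 s, in which the tool goes at most 50 mm and 8.59 degrees, less where a joint would pass 70% of its speed; a pose out of reach is approached as far as the arm can. A call with a gripper value outside its range is refused whole. The fingers move at their own pace and stop on an object; FORCE is the grip in N (left out, the last holds). Time passes only in rows, so rows that repeat a pose let the fingers close. It gives the time, the measured TCP pose, the force, the opening and the grip force at its end, in the units of the state.
- r.get_state(): the state, without advancing time (a new reading comes with each control period).
- r.capture(name): name is "scene" or "top" or "wrist"; returns the picture (480x640x3 uint8, red, green, blue); there is no depth.
- r.camera_params(name): a dict with "fx", "fy", "cx", "cy" (pixels), "R" (3x3) and "t" (3): a world point X has camera coordinates R X + t. Camera axes: x right, y down, z forward; pixel columns grow to the right and rows downward; lengths in m; the calibration is good to about 2 mm. A picture is of the moment at which its call begins: read the wrist's pose just before it. camera_params takes no time and is no camera call; for the wrist camera it gives the pose at the moment of the call.
- r.close_job(): hands the job in; it is judged then, once.
The state is a dict: "time_s": time; "joints": joint angles; "qd": joint speeds; "joint_torque": joint torques, N m; "tcp_pos": TCP position; "eef_rot": TCP orientation; "contact_force": force on the tool from outside, world axes, zero at the start; "moment": the same for the moment, N m; "gripper_width": finger opening in m; "gripper_force": force on a finger pad.
Only numpy, scipy, OpenCV 4.12 (cv2) and the standard library are available. Lean on these libraries where they do the work, as an engineer would, in place of code of your own. Each camera call takes 0.05 s, during which the arm holds its last target. There are 200 camera calls.

## Working session

There is one attempt and no reset: what is moved stays moved. The work goes in short steps, Python scripts to look and compute and a shell command to move; the robot and the scene stay as the last step left them, time stands still between calls to the robot, and variables do not carry over. Pictures are saved under pics/ and viewed, at most 10 in all, crops included, and the job is handed in when it is done.

```bash
mkdir -p pics; python3 - <<'E'
from plant import r
import cv2,numpy as np
s=r.get_state();print(s)
for n in("top","scene"):
    im=r.capture(n);cv2.imwrite(f"pics/{n}0.png",im[:,:,::-1]);p=r.camera_params(n);print(n,p)
    np.save(n+"0.npy",im)
print(r.tips_ahead)
E
```

```text
{'time_s': 0.0, 'joints': array([-5.05292525e+01,  2.05908175e+01,  6.34342967e-01, -1.93171745e-02,
       -7.01372751e+01, -1.65068460e+01]), 'qd': array([-0.05842623,  0.04927057, -0.08704102,  0.01188612, -0.00669543,
        0.05525082]), 'joint_torque': array([-3.28103924e-04, -5.82713020e+01,  2.93043941e+01,  6.99712202e+00,
        6.59991187e-03, -1.79769040e-04]), 'tcp_pos': array([ 0.26327058, -0.62132758,  0.40373628]), 'eef_rot': array([ 1.79904954e+02, -9.22847282e-03, -1.57042669e+02]), 'contact_force': array([-0.25829393,  0.38795448,  0.2430939 ]), 'moment': array([-0.01789562,  0.03405195,  0.0010305 ]), 'gripper_force': 0.0, 'gripper_width': 0.0876587175135857}
top {'fx': 482.42247161931584, 'fy': 482.42247161931584, 'cx': 317.18376615014967, 'cy': 245.2715907741853, 'R': array([[ 0.00519209, -0.99986661,  0.01548568],
       [-0.99025714, -0.00729591, -0.1390596 ],
       [ 0.13915403, -0.01461279, -0.99016293]]), 't': array([0.03555008, 0.57425389, 1.02169622])}
scene {'fx': 471.7406192752387, 'fy': 471.7406192752387, 'cx': 317.32173267714865, 'cy': 231.71191885052517, 'R': array([[ 0.73393195,  0.67907788, -0.01404019],
       [ 0.51310832, -0.56786299, -0.6436237 ],
       [-0.44504352,  0.46517186, -0.7652133 ]]), 't': array([-0.4478296 , -0.18332146,  1.24841952])}
0.1781
```

View pics/top0.png

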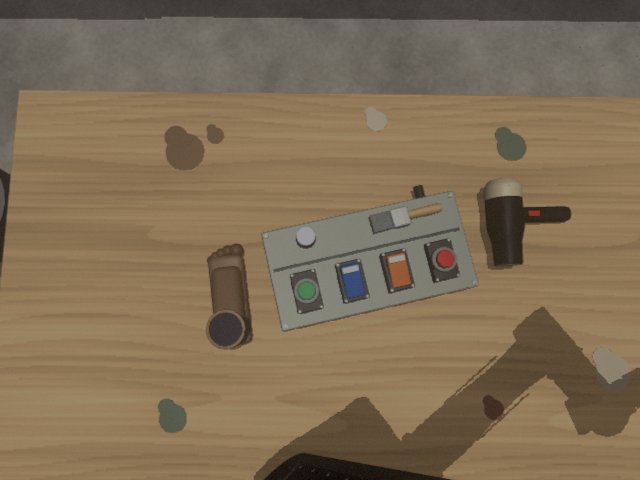

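View pics/scene0.png

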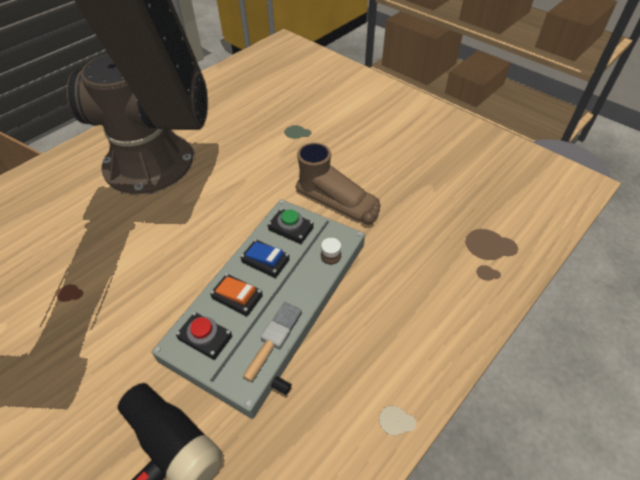

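The row runs left to right as green (306,290), blue (352,281), orange (398,270), red (445,260). Next I'll locate them by colour.

```bash
cat > h.py <<'E'
import numpy as np,cv2
from plant import r
from scipy.spatial.transform import Rotation as Ro
def ray(p,uv,z):
    d=p["R"].T@np.array([(uv[0]-p["cx"])/p["fx"],(uv[1]-p["cy"])/p["fy"],1]);c=-p["R"].T@p["t"]
    return c+d*(z-c[2])/d[2]
def find(im,lo,hi,box=None,n=1):
    h=cv2.cvtColor(im,cv2.COLOR_RGB2HSV);m=cv2.inRange(h,lo,hi)
    if box:
        k=np.zeros_like(m);x0,y0,x1,y1=box;k[y0:y1,x0:x1]=1;m*=k
    _,_,st,c=cv2.connectedComponentsWithStats(m)
    return [(c[i].round(1),st[i,4]) for i in np.argsort(-st[1:,4])[:n]+1]
E
python3 - <<'E'
from h import *
boxes={"top":(290,240,470,315),"scene":(170,200,320,360)}
C={"green":((50,120,60),(85,255,255),.087),"blue":((105,120,50),(125,255,255),.071),"orange":((6,180,120),(15,255,255),.071),"red":((0,170,120),(4,255,255),.087)}
for n in boxes:
    im=np.load(n+"0.npy");p=r.camera_params(n)
    for k,(lo,hi,z) in C.items():
        for c,a in find(im,lo,hi,boxes[n]):print(n,k,c,a,ray(p,c,z+.0).round(4))
    x0,y0,x1,y1=boxes[n]
    for c,a in find(im,(0,0,150),(179,60,255),boxes[n],3):print(n,"bar",c,a,ray(p,c,.083).round(4))
E
```

```text
top blue [353.1 283.7] 407 [ 0.4882 -0.0367  0.071 ]
top red [450.6 260.7] 18 [ 0.5367 -0.2407  0.087 ]
top bar [396.7 258.2] 67 [ 0.5417 -0.128   0.083 ]
top bar [350.  268.8] 60 [ 0.5186 -0.0293  0.083 ]
top bar [305.1 241.2] 45 [0.5764 0.0654 0.083 ]
scene green [289.3 216.8] 188 [0.4735 0.0621 0.087 ]
scene blue [262.4 253.4] 470 [ 0.4926 -0.0358  0.071 ]
scene orange [232.5 289. ] 457 [ 0.5131 -0.133   0.071 ]
scene red [200.3 327. ] 297 [ 0.5416 -0.2289  0.087 ]
scene bar [286.4 309.2] 3200 [ 0.6268 -0.0992  0.083 ]
scene bar [248.4 294.3] 2098 [ 0.5515 -0.1245  0.083 ]
scene bar [183.5 352.5] 398 [ 0.5568 -0.278   0.083 ]
```

```bash
cat >> h.py <<'E'
def go(x,y,ztip,yaw=None):
    s=r.get_state();T=Ro.from_euler("xyz",s["eef_rot"],degrees=True)
    d=T.inv().apply(np.array([x,y,ztip+r.tips_ahead])-s["tcp_pos"])
    e=s["eef_rot"]; t=None
    if yaw is not None: t=(T.inv()*Ro.from_euler("xyz",[180,0,yaw],degrees=True)).as_rotvec(degrees=True).round(2)
    print("shift",d.round(4),"turn",t,"t",s["time_s"],"tip",(s["tcp_pos"]+T.apply([0,0,r.tips_ahead])).round(4),e.round(2))
E
python3 -c "
from h import *
go(.47,-.05,.20,-166.8)"
```

```text
shift [-0.4132  0.4454  0.0263] turn [ 0.08 -0.02  9.76] t 0.1 tip [ 0.2631 -0.6211  0.2257] [ 1.7991e+02 -1.0000e-02 -1.5704e+02]
```

```bash
python3 -m pendant '[[[-0.03,0.032,0.002,0,0,1,-1],[-0.06,0.065,0.004,0,0,2,-1],[-0.09,0.097,0.006,0,0,3,-1],[-0.12,0.129,0.008,0,0,4,-1],[-0.15,0.162,0.01,0,0,5,-1]]]' 20
python3 -c "
from h import *
go(.47,-.05,.20,-166.8)"
```

```text
time_s: 0.6
tcp_pos: [0.3384, -0.4122, 0.3942]
eef_rot: [180.0, -0.0, -162.1]
contact_force: [0.8, 1.1, 0.4]
gripper_width: 0.0531
gripper_force: 0.0
shift [-0.2366  0.3042  0.0162] turn [ 0.03 -0.02  4.7 ] t 0.6 tip [ 0.3383 -0.4121  0.2161] [ 1.7997e+02 -1.0000e-02 -1.6210e+02]
```

```bash
python3 -m pendant '[[[-0.03,0.038,0.002,0,0,1,-1],[-0.06,0.076,0.004,0,0,2,-1],[-0.09,0.114,0.006,0,0,3,-1],[-0.12,0.152,0.008,0,0,4,-1],[-0.15,0.19,0.01,0,0,4.7,-1]]]'
python3 -c "
from h import *
go(.47,-.05,.20,-166.8)"
```

```text
time_s: 1.1
tcp_pos: [0.4223, -0.1849, 0.3847]
eef_rot: [-180.0, 0.0, -166.8]
contact_force: [2.2, -0.0, 0.1]
gripper_width: 0.0132
gripper_force: 0.0
shift [-0.0772  0.1205  0.0066] turn [-0.    0.02  0.02] t 1.1 tip [ 0.4224 -0.1849  0.2066] [-1.8000e+02  2.0000e-02 -1.6678e+02]
```

```bash
python3 -m pendant '[[[-0.026,0.04,0.002,0,0,0,-1],[-0.052,0.08,0.004,0,0,0,-1],[-0.077,0.12,0.007,0,0,0,-1],[-0.077,0.12,0.007,0,0,0,-1],[-0.077,0.12,0.007,0,0,0,-1]]]'
python3 - <<'E'
from h import *
p=r.camera_params("wrist");im=r.capture("wrist");cv2.imwrite("pics/w1.png",im[:,:,::-1]);np.save("w1.npy",im)
import pickle;pickle.dump(p,open("w1.pkl","wb"));print(r.get_state()["tcp_pos"],r.get_state()["gripper_width"],-p["R"].T@p["t"])
E
```

```text
time_s: 1.6
tcp_pos: [0.4698, -0.0512, 0.3772]
eef_rot: [180.0, -0.1, -166.6]
contact_force: [0.4, -1.1, -0.1]
gripper_width: 0.0005
gripper_force: 0.0
[ 0.46952941 -0.05215106  0.37732608] 0.00031013054343442326 [ 0.39209622 -0.07047816  0.3571279 ]
```

View pics/w1.png

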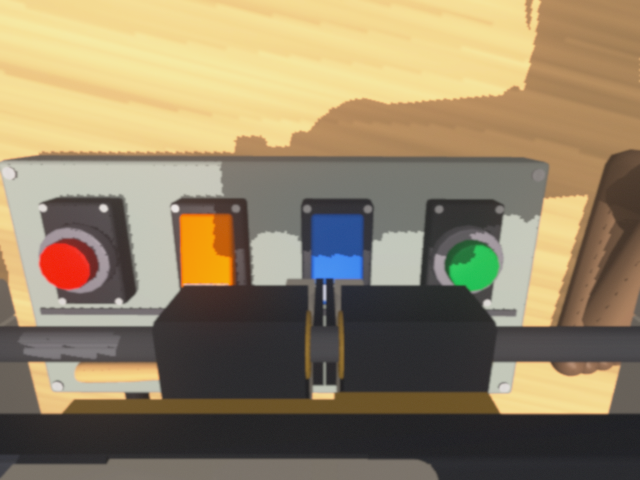

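The wrist view shows green at (473,266), red at (68,265), and the blue and orange paddles at x≈338 and 207, with the bars hidden by the gripper. Refining from this view.

```bash
python3 - <<'E'
from h import *
import pickle
im=np.load("w1.npy");p=pickle.load(open("w1.pkl","rb"))
def P(c,z):return ray(p,c,z)
g=P(find(im,(50,120,60),(85,255,255))[0][0],.087);e=P(find(im,(0,170,120),(4,255,255),(0,200,160,310))[0][0],.087)
v=e-g;yaw=np.degrees(np.arctan2(v[0],-v[1]));print("g",g,"red",e,np.linalg.norm(v),yaw)
for k,lo,hi in(("blue",(105,120,50),(125,255,255)),("or",(8,180,120),(25,255,255))):
    h=cv2.inRange(cv2.cvtColor(im,cv2.COLOR_RGB2HSV),lo,hi);ys,xs=np.where(h[215:275]);m=(xs>160)&(xs<390);c=(xs[m].mean(),245);print(k,c,P(c,.069))
ex=np.array([np.cos(np.radians(yaw)),np.sin(np.radians(yaw)),0])
for i,n in enumerate(("green","blue","orange","red")):
    b=g+v/3*i;print(n,b[:2].round(4),"press28",(b+ex*.028)[:2].round(4))
b=g+v/3+ex*.028
go(b[0],b[1],.11,yaw-180)
E
```

```text
g [0.47096718 0.06055979 0.087     ] red [ 0.5398444  -0.23096034  0.087     ] 0.2995464147297135 13.293443263293415
blue (np.float64(336.8101748807631), 245) [ 0.48465065 -0.0381304   0.069     ]
or (np.float64(206.50626174076393), 245) [ 0.50805003 -0.13634079  0.069     ]
green [0.471  0.0606] press28 [0.4982 0.067 ]
blue [ 0.4939 -0.0366] press28 [ 0.5212 -0.0302]
orange [ 0.5169 -0.1338] press28 [ 0.5441 -0.1273]
red [ 0.5398 -0.231 ] press28 [ 0.5671 -0.2245]
shift [-0.0554  0.0095  0.0892] turn [ 0.   -0.06  0.03] t 1.65 tip [ 0.4694 -0.0522  0.1992] [ 1.8000e+02 -6.0000e-02 -1.6667e+02]
```

```bash
python3 -m pendant '[[[-0.03,0.006,0.03,0,0,0,-1],[-0.055,0.0095,0.06,0,0,0,-1],[-0.055,0.0095,0.089,0,0,0,-1],[-0.055,0.0095,0.089,0,0,0,-1]]]'
python3 -c "
from h import *
go(.5212,-.0302,.085,-166.7)"
```

```text
time_s: 2.05
tcp_pos: [0.5195, -0.0321, 0.2849]
eef_rot: [180.0, -0.4, -166.9]
contact_force: [-0.5, -0.4, 0.4]
gripper_width: 0.0005
gripper_force: 0.0
shift [-0.0022  0.0014  0.0217] turn [ 0.02 -0.45 -0.2 ] t 2.05 tip [ 0.5182 -0.0323  0.1068] [ 179.98   -0.45 -166.9 ]
```

```bash
python3 -m pendant '[[[0,0,0.01,0,0,0,-1],[0,0,0.02,0,0,0,-1],[0,0,0.024,0,0,0,-1],[0,0,0.024,0,0,0,-1],[0,0,0.024,0,0,0,-1]]]'
python3 -c "
from h import *
go(.5212,-.0302,.073,-166.7)"
```

```text
time_s: 2.55
tcp_pos: [0.5212, -0.0305, 0.2653]
eef_rot: [-180.0, 0.1, -166.7]
contact_force: [0.1, 0.0, 0.8]
gripper_width: 0.0007
gripper_force: 0.0
shift [-0.      0.0003  0.0142] turn [-0.    0.06 -0.03] t 2.55 tip [ 0.5214 -0.0305  0.0872] [-1.8000e+02  6.0000e-02 -1.6673e+02]
```

```bash
python3 -m pendant '[[[0,0,0.004,0,0,0,-1],[0,0,0.008,0,0,0,-1],[0,0,0.011,0,0,0,-1],[0,0,0.012,0,0,0,-1],[0,0,0.012,0,0,0,-1]]]'
python3 -c "
from h import *
go(.5212,-.0302,.073,-166.7)"
```

```text
time_s: 3.05
tcp_pos: [0.5219, -0.0302, 0.253]
eef_rot: [-180.0, 0.1, -166.7]
contact_force: [3.9, 0.6, 3.5]
gripper_width: 0.0004
gripper_force: 2.3
shift [0.0007 0.0002 0.0019] turn [-0.01  0.11 -0.01] t 3.05 tip [ 0.5223 -0.0301  0.0749] [-1.7999e+02  1.1000e-01 -1.6671e+02]
```

Pressing now, at about rocker friction; I'll push on until the stop shows in the force.

```bash
python3 -m pendant '[[[0,0,0.001,0,0,0,-1],[0,0,0.002,0,0,0,-1],[0,0,0.003,0,0,0,-1],[0,0,0.003,0,0,0,-1]]]'
python3 -c "
from h import *
go(.5212,-.0302,.073,-166.7)"
```

```text
time_s: 3.45
tcp_pos: [0.5221, -0.0302, 0.2517]
eef_rot: [-180.0, 0.2, -166.7]
contact_force: [-0.5, 3.2, 18.9]
gripper_width: 0.0004
gripper_force: 9.3
shift [0.0008 0.0002 0.0006] turn [-0.03  0.18  0.03] t 3.45 tip [ 0.5226 -0.0301  0.0736] [-179.97    0.18 -166.67]
```

Hard stop reached (19 N at tip 73.6 mm, as expected for fully over). On to orange.

```bash
python3 -m pendant '[[[0,0,-0.03,0,0,0,-1],[0,0,-0.04,0,0,0,-1],[0,-0.035,-0.04,0,0,0,-1],[0,-0.07,-0.04,0,0,0,-1],[0,-0.1,-0.04,0,0,0,-1]]]'
python3 -m pendant '[[[0,0,0,0,0,0,-1],[0,0,0,0,0,0,-1],[0,0,0.012,0,0,0,-1],[0,0,0.024,0,0,0,-1],[0,0,0.024,0,0,0,-1]]]'
python3 -c "
from h import *
go(.5441,-.1273,.073,-166.7)"
```

```text
time_s: 3.95
tcp_pos: [0.543, -0.129, 0.2888]
eef_rot: [179.9, -0.2, -166.7]
contact_force: [0.2, 0.8, 0.4]
gripper_width: 0.0001
gripper_force: 0.0
time_s: 4.45
tcp_pos: [0.5431, -0.1271, 0.2634]
eef_rot: [179.9, -0.2, -166.7]
contact_force: [0.0, 0.0, 0.0]
gripper_width: 0.0009
gripper_force: 0.0
shift [-0.0009 -0.0004  0.0123] turn [ 0.05 -0.19  0.  ] t 4.45 tip [ 0.5425 -0.1271  0.0853] [ 179.95   -0.19 -166.7 ]
```

```bash
python3 -m pendant '[[[-0.001,0,0.004,0,0.2,0,-1],[-0.001,0,0.008,0,0.2,0,-1],[-0.001,0,0.011,0,0.2,0,-1],[-0.001,0,0.013,0,0.2,0,-1],[-0.001,0,0.013,0,0.2,0,-1]]]'
python3 -c "
from h import *
go(.5441,-.1273,.073,-166.7)"
```

```text
time_s: 4.95
tcp_pos: [0.5457, -0.1274, 0.253]
eef_rot: [-180.0, -0.1, -166.7]
contact_force: [3.4, 2.2, 3.3]
gripper_width: 0.0005
gripper_force: 1.4
shift [0.0015 0.0005 0.0019] turn [-0.02 -0.1  -0.01] t 4.95 tip [ 0.5454 -0.1276  0.0749] [-1.7998e+02 -1.0000e-01 -1.6671e+02]
```

```bash
python3 -m pendant '[[[0,0,0.001,0,0,0,-1],[0,0,0.002,0,0,0,-1],[0,0,0.003,0,0,0,-1],[0,0,0.003,0,0,0,-1]]]'
python3 -c "
from h import *
go(.5441,-.1273,.073,-166.7)"
```

```text
time_s: 5.35
tcp_pos: [0.5458, -0.1275, 0.2517]
eef_rot: [-179.9, -0.0, -166.7]
contact_force: [-0.2, 5.2, 17.4]
gripper_width: 0.0004
gripper_force: 8.3
shift [0.0016 0.0006 0.0006] turn [-0.05 -0.04  0.01] t 5.35 tip [ 0.5457 -0.1277  0.0736] [-1.7995e+02 -4.0000e-02 -1.6669e+02]
```

Lift and move over green; then check both rockers in pictures before pressing.

```bash
python3 -m pendant '[[[0,0,-0.03,0,0,0,-1],[0,0.01,-0.05,0,0,0,-1],[0.01,0.05,-0.05,0,0,0,-1],[0.02,0.09,-0.05,0,0,0,-1],[0.029,0.13,-0.05,0,0,0,-1]]]'
python3 -m pendant '[[[0,0.035,0,0,0,0,-1],[0,0.07,0,0,0,0,-1],[0,0.07,0,0,0,0,-1],[0,0.07,0,0,0,0,-1]]]'
python3 - <<'E'
from h import *
go(.471,.0606,.095,-166.7)
a=r.capture("scene");b=r.capture("top")
A=cv2.resize(a[190:370,150:330],(540,540),interpolation=3);np.save("top1.npy",b)
cv2.imwrite("pics/s1.png",A[:,:,::-1])
E
```

```text
time_s: 5.85
tcp_pos: [0.4852, -0.0075, 0.2991]
eef_rot: [-180.0, -0.4, -166.8]
contact_force: [0.9, 0.6, -0.7]
gripper_width: 0.0001
gripper_force: 0.0
time_s: 6.25
tcp_pos: [0.4702, 0.0606, 0.2993]
eef_rot: [-180.0, -0.3, -166.6]
contact_force: [-0.0, -0.3, -0.0]
gripper_width: 0.0007
gripper_force: 0.0
shift [-0.0009 -0.0002  0.0262] turn [-0.03 -0.32  0.06] t 6.25 tip [0.4693 0.0603 0.1212] [-179.97   -0.32 -166.64]
```

View pics/s1.png

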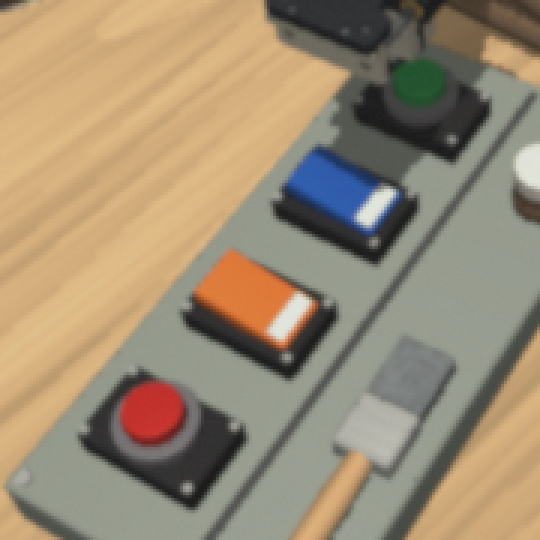

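Both rockers are over: the bars are low on blue (crop 378,205) and orange (290,315). Now green.

```bash
python3 -m pendant '[[[-0.001,0,0.012,0,-0.3,0,-1],[-0.001,0,0.024,0,-0.3,0,-1],[-0.001,0,0.03,0,-0.3,0,-1],[-0.001,0,0.03,0,-0.3,0,-1]]]'
python3 -m pendant '[[[0,0,0.004,0,0,0,-1],[0,0,0.008,0,0,0,-1],[0,0,0.012,0,0,0,-1],[0,0,0.012,0,0,0,-1]]]'
python3 -c "
from h import *
go(.471,.0606,.079,-166.7)"
```

```text
time_s: 6.75
tcp_pos: [0.4717, 0.0596, 0.2689]
eef_rot: [-179.9, -0.0, -166.8]
contact_force: [-0.5, -0.5, 2.8]
gripper_width: 0.0004
gripper_force: 0.7
time_s: 7.15
tcp_pos: [0.4722, 0.0604, 0.2607]
eef_rot: [-179.9, 0.1, -166.6]
contact_force: [-12.8, -3.4, 36.7]
gripper_width: 0.0004
gripper_force: 18.7
shift [0.0011 0.0005 0.0036] turn [-0.08  0.15  0.05] t 7.15 tip [0.4727 0.0603 0.0827] [-1.7992e+02  1.5000e-01 -1.6665e+02]
```

Stopped 4 mm early with 37 N and a lateral force, which isn't what the button alone would do. Backing off to look.

```bash
python3 -m pendant '[[[0,0,-0.01,0,0,0,-1],[0,0,-0.01,0,0,0,-1],[0,0,-0.01,0,0,0,-1]]]'
python3 - <<'E'
from h import *
go(.471,.0606,.079,-166.7)
a=r.capture("scene");b=r.capture("top");w=r.capture("wrist")
A=cv2.resize(a[130:290,210:410],(800,600)[:1]*1+(600,) if 0 else (750,600),interpolation=3)
B=cv2.resize(b[200:360,190:390],(400,320),interpolation=3);W=cv2.resize(w,(400,300))
cv2.imwrite("pics/s2.png",A[:,:,::-1]);cv2.imwrite("pics/tw2.png",np.vstack([B[:300],W])[:,:,::-1])
E
```

```text
time_s: 7.45
tcp_pos: [0.4724, 0.061, 0.2681]
eef_rot: [180.0, 0.2, -166.7]
contact_force: [2.6, 0.8, 2.8]
gripper_width: 0.0006
gripper_force: 0.9
shift [ 0.0015 -0.0001  0.011 ] turn [ 0.04  0.23 -0.02] t 7.45 tip [0.4731 0.0613 0.0901] [ 179.96    0.23 -166.72]
```

View pics/s2.png

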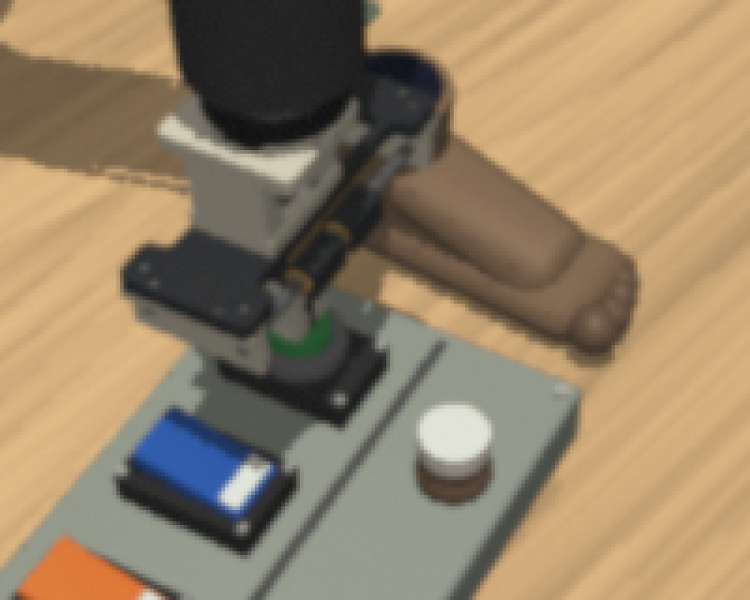

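View pics/tw2.png

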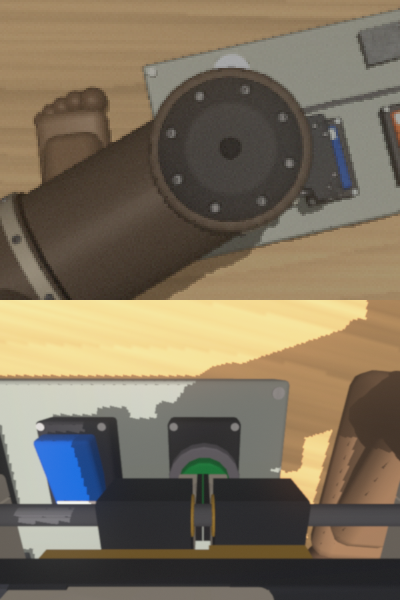

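```bash
for i in 1 2 3; do python3 -m pendant '[[[0,0,-0.002,0,0,0,-1],[0,0,-0.002,0,0,0,-1],[0,0,-0.002,0,0,0,-1]]]' | grep -E "tcp|contact"; done
python3 - <<'E'
from h import *
s=r.capture("scene");a=np.load("scene0.npy")
d=cv2.absdiff(s,a).max(2)
print("foot diff",(d[150:225,320:385]>40).sum(),"pot",(d[230:270,315:345]>40).sum())
E
```

```text
tcp_pos: [0.4716, 0.0606, 0.2694]
contact_force: [-0.5, -0.3, 1.3]
tcp_pos: [0.4718, 0.0606, 0.2717]
contact_force: [0.5, -0.6, -1.3]
tcp_pos: [0.4719, 0.0607, 0.2738]
contact_force: [-0.6, -0.1, 0.2]
foot diff 37 pot 0
```

Contact begins near tip z ≈ 91 mm. A slow press with a force log will show the spring travel and the stop.

```bash
for i in 1; do
python3 -m pendant '[[[-0.0,0,0.003,0,0,0,-1],[0,0,0.003,0,0,0,-1]]]' | grep -E "tcp|contact"
python3 -m pendant '[[[0,0,0.002,0,0,0,-1],[0,0,0.002,0,0,0,-1],[0,0,0.002,0,0,0,-1]]]' | grep -E "tcp|contact|gripper_f"
python3 -m pendant '[[[0,0,0.002,0,0,0,-1],[0,0,0.002,0,0,0,-1],[0,0,0.002,0,0,0,-1]]]' | grep -E "tcp|contact|gripper_f"
python3 -m pendant '[[[0,0,0.002,0,0,0,-1],[0,0,0.002,0,0,0,-1],[0,0,0.002,0,0,0,-1]]]' | grep -E "tcp|contact|gripper_f"
python3 -m pendant '[[[0,0,0.002,0,0,0,-1],[0,0,0.002,0,0,0,-1],[0,0,0.002,0,0,0,-1]]]' | grep -E "tcp|contact|gripper_f"
python3 -m pendant '[[[0,0,0.001,0,0,0,-1],[0,0,0.001,0,0,0,-1],[0,0,0.001,0,0,0,-1]]]' | grep -E "tcp|contact|gripper_f"
python3 -m pendant '[[[0,0,0.001,0,0,0,-1],[0,0,0.001,0,0,0,-1],[0,0,0.001,0,0,0,-1]]]' | grep -E "tcp|contact|gripper_f"
done; python3 -c "
from h import *
w=r.capture('wrist');cv2.imwrite('pics/w3.png',w[:,:,::-1]);go(.471,.0606,.079,-166.7)"
```

```text
tcp_pos: [0.4717, 0.0606, 0.2703]
contact_force: [-0.7, 0.2, -0.5]
tcp_pos: [0.472, 0.0607, 0.2688]
contact_force: [0.2, -0.1, 1.9]
gripper_force: 0.8
tcp_pos: [0.4719, 0.0607, 0.2668]
contact_force: [-0.8, -0.1, 3.4]
gripper_force: 1.2
tcp_pos: [0.472, 0.0607, 0.2648]
contact_force: [-1.4, 0.5, 3.5]
gripper_force: 1.7
tcp_pos: [0.472, 0.0607, 0.2628]
contact_force: [-0.7, 0.1, 4.1]
gripper_force: 2.1
tcp_pos: [0.472, 0.0607, 0.2618]
contact_force: [-0.7, -0.7, 5.2]
gripper_force: 2.3
tcp_pos: [0.472, 0.0607, 0.2613]
contact_force: [-3.3, -0.3, 9.8]
gripper_force: 5.3
shift [0.001  0.0001 0.0042] turn [-0.    0.12 -0.02] t 10.6 tip [0.4723 0.0608 0.0832] [-1.8000e+02  1.2000e-01 -1.6672e+02]
```

View pics/w3.png

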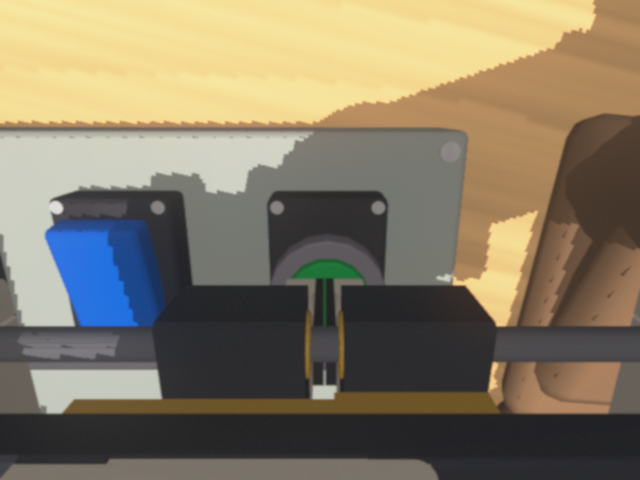

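The log reads as a clean spring (1.6 to 4.7 N over 8 mm) and then a hard stop, so the button is fully down. The closed tips are simply about 4 mm longer than nominal. Release, retreat, and check the rocker tilt across two views.

```bash
python3 -m pendant '[[[0,0,-0.02,0,0,0,-1],[0,0,-0.05,0,0,0,-1],[0,0,-0.09,0,0,0,-1],[0,0,-0.13,0,0,0,-1],[0.02,0,-0.15,0,0,0,-1]]]'
python3 -m pendant '[[[0.02,0,0,0,0,0,-1],[0.05,0,0,0,0,0,-1],[0.05,0,0,0,0,0,-1],[0.05,0,0,0,0,0,-1]]]'
python3 - <<'E'
from h import *
P={n:r.camera_params(n) for n in("top","scene")}
M={n:P[n]["R"] for n in P}
im={n:r.capture(n) for n in P}
w=r.capture("wrist");T=np.hstack([cv2.resize(im["scene"][190:370,150:330],(400,400)),cv2.resize(im["top"][220:320,280:380],(400,400))]);cv2.imwrite("pics/f.png",T[:,:,::-1])
proj=lambda p:np.diag([1,1,1])@np.array([[p["fx"],0,p["cx"]],[0,p["fy"],p["cy"]],[0,0,1]])@np.c_[p["R"],p["t"]]
def bars(i,n,X):
    q=proj(P[n])@np.r_[X,1];q=q[:2]/q[2];x,y=q.astype(int);k=14
    h=i[y-k:y+k,x-k:x+k].astype(int);m=(h.min(2)>170).astype(np.uint8)
    _,_,st,c=cv2.connectedComponentsWithStats(m);j=[a for a in range(1,len(st)) if 15<st[a,4]<300]
    return [(c[a]+[x-k,y-k],st[a,4]) for a in j]
for nm,X in(("blue",[.518,-.031,.077]),("orange",[.541,-.128,.077])):
  for lab,I in(("before",{n:np.load(n+"0.npy") for n in P}),("after",im)):
    b={n:bars(I[n],n,np.array(X)) for n in P}
    try:
        X4=cv2.triangulatePoints(proj(P["top"]),proj(P["scene"]),b["top"][0][0],b["scene"][0][0]);print(nm,lab,(X4[:3]/X4[3]).ravel().round(4),b)
    except Exception as e:print(nm,lab,b)
E
```

```text
time_s: 11.1
tcp_pos: [0.4538, 0.0567, 0.4136]
eef_rot: [180.0, 0.3, -166.7]
contact_force: [-0.4, -0.6, -0.0]
gripper_width: 0.0005
gripper_force: 0.0
time_s: 11.5
tcp_pos: [0.4032, 0.0445, 0.4108]
eef_rot: [180.0, 0.2, -166.7]
contact_force: [0.8, 0.5, 0.2]
gripper_width: 0.0008
gripper_force: 0.0
blue before {'top': [], 'scene': [(array([272.84375, 254.15625]), np.int32(64))]}
blue after {'top': [], 'scene': [(array([274.7125, 258.0625]), np.int32(80))]}
orange before {'top': [], 'scene': [(array([243.88405797, 291.34782609]), np.int32(69))]}
orange after {'top': [], 'scene': [(array([245.92307692, 295.23076923]), np.int32(91))]}
```

View pics/f.png

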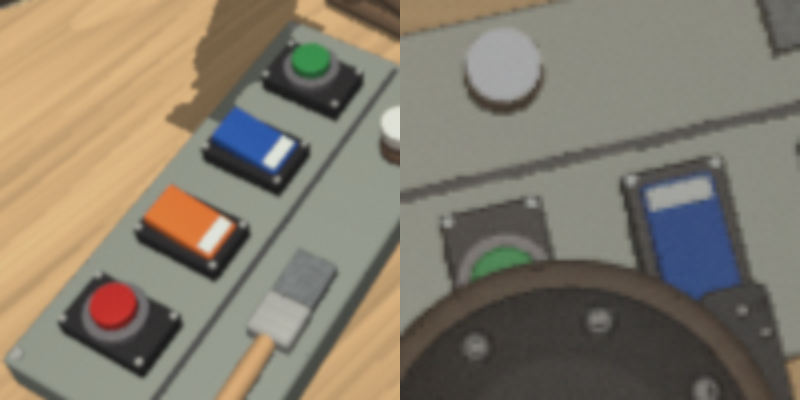

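```bash
python3 - <<'E'
from h import *
p=r.camera_params("scene");ya=np.radians(13.3);ex=np.array([np.cos(ya),np.sin(ya)])
for n,b in(("blue",[.4939,-.0366]),("orange",[.5169,-.1338])):
  for q in(0,.05,.3,.38,.44):
    t=.22-q;X=np.r_[b+ex*(.025*np.cos(t)-.007*np.sin(t)),.071+.025*np.sin(t)+.007*np.cos(t)]
    c=p["R"]@X+p["t"];print(n,q,(p["fx"]*c[0]/c[2]+p["cx"]).round(1),(p["fy"]*c[1]/c[2]+p["cy"]).round(1))
E
```

```text
blue 0 271.4 254.6
blue 0.05 271.7 255.1
blue 0.3 272.9 257.4
blue 0.38 273.1 258.0
blue 0.44 273.2 258.5
orange 0 242.4 291.8
orange 0.05 242.7 292.3
orange 0.3 244.0 294.5
orange 0.38 244.3 295.1
orange 0.44 244.5 295.6
```

The bar shifts (1.9, 3.9 px) match a full 0 to 0.44 throw on both rockers. Handing in.

```bash
python3 -c "
from plant import r
print(r.close_job())"
```

```text
the job is handed in; nothing more can be done
None
```

I pressed the blue rocker fully over, then the orange, then the green button fully down and released it (twice, as I repeated the press to confirm its full travel), without touching the red button or the loose items, and handed the job in at about 12 s of the 48 s limit.

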